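# Rack the short post, hold the long post down on its sprung stop

### The job

The two loose steel posts on the breadboard differ only in length. First stand the short one in the free hole of the row of short posts and let go of it; then put the long one, foot first, into the sprung holder and press it steadily down against the spring until its collar sits fully home on the holder's rim, without ramming it. Finish while still holding it down there, and leave everything else on the bench undisturbed.

Things in the scene. Friction and masses are not known exactly. Their poses are not given: they have to be found in the camera images.
- short_post: The short post: solid steel, upright and loose on the black breadboard (top at z = 12 mm). From the foot up: rod 20 mm diameter, 24 mm long (1 mm chamfer); collar 34 mm diameter, 6 thick; grip stub 16 mm diameter, 36 long; 66 mm overall. Only the rod length differs from the other (short 24, long 44). Origin: centre of the foot, z up the post. 130 g. Grip the stub from above.
- long_post: The long post: solid steel, upright and loose on the black breadboard (top at z = 12 mm). From the foot up: rod 20 mm diameter, 44 mm long (1 mm chamfer); collar 34 mm diameter, 6 thick; grip stub 16 mm diameter, 36 long; 86 mm overall. Only the rod length differs from the other (short 24, long 44). Origin: centre of the foot, z up the post. 160 g. Grip the stub from above.
- short_row: Row for short posts: aluminium block 50 x 165 x 24 mm (x, y, z) bolted to the breadboard. Two short posts fixed in it at its y = 0 and -55 mm, collars 8 mm clear above the block; free hole at y = +55 mm. Origin: centre of the underside. The two row blocks may change places. Best to close the gripper along the block's x, across the row.
- short_row_place (a point): Centre of the floor of the free hole in the short row: hole 22 mm diameter, 16 mm deep, chamfered, floor 8 mm and mouth 24 mm above the block's underside; a post there stands with its foot at this point. z up.
- long_row: Row for long posts: aluminium block 50 x 165 x 24 mm (x, y, z) bolted to the breadboard. Two long posts fixed in it at its y = 0 and -55 mm, collars 28 mm clear above the block; free hole at y = +55 mm. Origin: centre of the underside. The two row blocks may change places. Best to close the gripper along the block's x, across the row.
- long_row_place (a point): Centre of the floor of the free hole in the long row: hole 22 mm diameter, 16 mm deep, chamfered, floor 8 mm and mouth 24 mm above the block's underside; a post there stands with its foot at this point. z up. Stays empty in this job.
- sprung_holder: The sprung holder: square aluminium block 56 x 56 x 64 mm fixed on the breadboard, with an open bore 22 mm diameter (2 mm chamfer) down its middle and a sprung steel plunger inside; a thin pin through a slot in its +x side moves with the plunger. A small foot plate with two screws at its base. Origin: centre of the underside.
- holder_rim (a point): Centre of the bore's mouth, in the plane of the holder's flat top (the rim, 64 mm above its underside), which is the hard stop for the collar. z up.
- plunger (a joint): Plunger travel, m: 0 at rest (its top 20 mm below the rim), grows as pressed down; 0.024 when the long post's collar is on the rim (mechanical end 0.028). Spring: 3 N at rest plus 0.3 N per mm, about 10 N when home; then the force rises sharply. A total push of 15 to 30 N holds it well; over 80 N on the holder is ramming. Let go, the post springs up about 20 mm.
- lens_tube: Bystander: loose black ring 32 mm diameter, 25 mm high, on the breadboard. Origin: centre of the underside.
- dust_cap: Bystander: loose white round cap 30 mm diameter, 12 mm high, on the breadboard. Origin: centre of the underside.
- screw_jar: Bystander: loose clear jar with a white cap, 44 mm diameter, 55 mm high, on the breadboard. Origin: centre of the underside.
- ball_driver: Bystander: loose screwdriver-like driver 170 mm long, lying at the far edge of the breadboard. Its x runs along it.
- clamp_bar: Bystander: loose dark steel slotted clamp fork 80 x 24 x 9 mm, lying on the breadboard's near edge. Origin: under its centre.
- power_meter: Bystander: loose red hand-held meter 160 x 85 x 34 mm, lying on the table to the right of the breadboard. Origin: centre of the underside.
- mirror_mount: Bystander: fixed mirror mount on a black post, 131 mm tall, 50 mm wide, on the far left of the breadboard. Origin: centre of the underside.

How it is judged:
By the outcome, as a careful person would: the job done as asked, in the order asked, and still so for the second after the job is handed in, while the arm keeps its last pose, push and grip.
It also fails if it takes over 51 s, if anything falls off the work surface, if the arm or the gripper's body presses on something with over 40 N, if the wrist force passes 120 N, or if a joint passes its speed limit or range.

### The arm

A 6-joint arm with a two-finger parallel gripper is mounted at the origin on the work surface. World frame = base frame: x ahead of the robot, y to its left, z up, the work surface at z = 0. Lengths are in mm, angles in rad, forces in N, time in s.
With the tool pointing down it reaches from about 350 to 975 mm from the base axis. Payload 7.1 kg.
Tool frame: the origin (TCP) lies at the very end of the fingers, on their centre line; the grasp point (between the pads) lies 19 mm behind it; z points along the fingers, y is the line along which they close (so a half turn about z gives the same grasp; the last joint's range is limited). The gripper opens to 88 mm and grips with 3 to 60 N. Pads are 20 mm wide; open, the fingers measure 115 mm over their backs; the gripper's body (75 mm by 178 mm) begins 61 mm behind the grasp point.
Start: joints at [-1.164, 0.423, 1.63, -0, 1.089, -0.019], TCP at [258.171, -569.168, 222.675] pointing down, gripper open.
Joint ranges: [-3, 3], [-0.9, 2.11], [0.09, 2.58], [-1.31, 4.45], [0.11, 2.69], [-2.54, 2.54]. Speed limits (rad/s): [2.39, 2.39, 3.01, 3.14, 3.14, 3.14].

### API

Orientations are given as a rotation vector (axis times angle).
In Python, from workcell import sensors, imaging, close_job gives the robot as it stands. The module is installed in compiled form; this text tells all that it offers.
- The arm moves only by the tool servo_tool, never from a script. Its argument "steps" is a list of rows, each a list of 3 entries, a list of its own where there are three numbers: the shift along the world's x, y, z in m, then the turn, a rotation vector about the world's x, y, z in degrees, then the opening, from -1 (shut) to 1 (fully open). A call has exactly 8 rows; each row shifts and turns the commanded pose from where the row before left it; what a row does not reach is not made up. A row lasts 1/12 s, in which the tool goes at most 41.7 mm and 7.16 degrees, less where a joint would pass 70% of its speed; a pose out of reach is approached as far as the arm can. A call is refused whole if a number of a shift passes 0.0417 or a number of a turn 7.16, either way. A call with a gripper value outside its range is refused whole. The fingers move at their own pace and stop on an object; the grip force is fixed at half the most. Time passes only in rows, so rows that do not move let the fingers close, or fill a call up. It gives the time, the measured TCP pose, the force, the opening and the grip force at its end, in the units of the state.
- sensors.get_obs(): the state, without advancing time (a new reading comes with each control period).
- imaging.get_image(name): name is "scene" or "top"; returns a dict with "color" (384x512x3 uint8, blue, green, red), "range_z" (384x512 float32, mm along the optical axis (not along the pixel's ray), 0 where there is no reading), "vertical_fov" (degrees; the focal length in pixels is half the picture's height over the tangent of half this angle, whatever the lens; pixels are square), "cx", "cy" (the principal point, pixels), "k1" (the pictures are not rectified: a ray, as slopes to the right and down, at radius r is drawn at 1 + k1 r^2 times it, then the intrinsics apply), "rvec" (rotation vector, rad) and "tvec" (3), from world to camera coordinates, as OpenCV has them. Camera axes: x right, y down, z forward; pixel columns grow to the right and rows downward; lengths in mm; the calibration is good to about 2 mm. A picture is of the moment at which its call begins.
- close_job(): hands the job in; it is judged then, once.
The state is a dict: "t": time; "qpos": joint angles; "qvel": joint speeds; "joint_torque": joint torques, N m; "ee_pos": TCP position; "orientation": TCP orientation; "ft_force": force on the tool from outside, world axes, zero at the start; "moment": the same for the moment, N m; "width": finger opening in mm; "grasp_force": force on a finger pad.
Only numpy, scipy, OpenCV 4.12 (cv2) and the standard library are available. Lean on these libraries where they do the work, as an engineer would, in place of code of your own. Each camera call takes 0.05 s, during which the arm holds its last target. There are 200 camera calls.

## Working session

There is one attempt and no reset: what is moved stays moved. The work goes in short steps, Python scripts to look and compute and a tool call to move; the robot and the scene stay as the last step left them, time stands still between calls to the robot, and variables do not carry over. Pictures are saved under pics/ and viewed, at most 10 in all, crops included, and the job is handed in when it is done.

Besides the shell and the picture viewer there is one more tool, called after "Emit:" as a command line: name --argument value ..., lists and objects as JSON in quotes. servo_tool: Moves the arm, as the interface text tells. Its arguments: {"type":"object","properties":{"steps":{"type":"array"}},"required":["steps"]}

```bash
mkdir -p pics; cat > h.py <<'E'
import numpy as np, cv2
from workcell import sensors, imaging
def cam(n):
    d=imaging.get_image(n); h=d["color"].shape[0]
    f=h/2/np.tan(np.radians(d["vertical_fov"])/2)
    d["f"]=f; d["R"]=cv2.Rodrigues(np.array(d["rvec"],float))[0]; d["t"]=np.array(d["tvec"],float).ravel()
    return d
def slopes(d,u,v):
    p=np.stack([(np.asarray(u,float)-d["cx"])/d["f"],(np.asarray(v,float)-d["cy"])/d["f"]],-1); q=p.copy()
    for _ in range(20): q=p/(1+d["k1"]*(q**2).sum(-1,keepdims=True))
    return q
def onplane(d,u,v,z):
    q=slopes(d,u,v); r=np.concatenate([q,np.ones(q.shape[:-1]+(1,))],-1)@d["R"]
    c=-d["R"].T@d["t"]; return c+r*((z-c[2])/r[...,2])[...,None]
def cloud(d):
    v,u=np.mgrid[:384,:512]; q=slopes(d,u,v); z=d["range_z"][...,None].astype(float)
    P=(np.concatenate([q*z,z],-1)-d["t"])@d["R"]; P[z[...,0]==0]=np.nan; return P
E
python3 - <<'E'
from h import *
import pickle
for n in("scene","top"):
    d=cam(n); pickle.dump(d,open(n+"0.pkl","wb")); print(n,-d["R"].T@d["t"],d["R"][2],d["f"],d["k1"])
    cv2.imwrite(f"pics/{n}0.png",cv2.resize(d["color"],(800,600)))
o=sensors.get_obs(); print(o)
E
```

```text
scene [954.55233894 514.35186693 822.25650147] [-0.35711912 -0.60288207 -0.71344176] 349.1721993982144 -0.0035451563460137717
top [ 355.5351563   -95.2032249  1717.08406253] [ 1.51957877e-01 -5.40545656e-04 -9.88386823e-01] 468.1462372684672 -0.19479097346970375
{'t': 0.1, 'qpos': array([-1.16398628e+00,  4.23757957e-01,  1.63059197e+00, -1.03595846e-05,
        1.08857411e+00, -1.90176464e-02]), 'qvel': array([ 0.00048434, -0.00273228, -0.00160142, -0.00081185,  0.00116772,
       -0.00082346]), 'joint_torque': array([ 2.08568730e-03, -5.45615280e+01, -2.74326020e+01,  6.46337285e-02,
        1.87902083e-02, -3.10735757e-06]), 'ee_pos': array([ 257.99054609, -568.73534985,  221.99194436]), 'orientation': array([-3.06937660e+00, -6.63577992e-01,  4.16933342e-04]), 'ft_force': array([ 0.53170702, -0.47636613,  0.06037457]), 'moment': array([0.00129749, 0.01225782, 0.00779579]), 'grasp_force': 0.0, 'width': 88.17018662076582}
```

View pics/scene0.png

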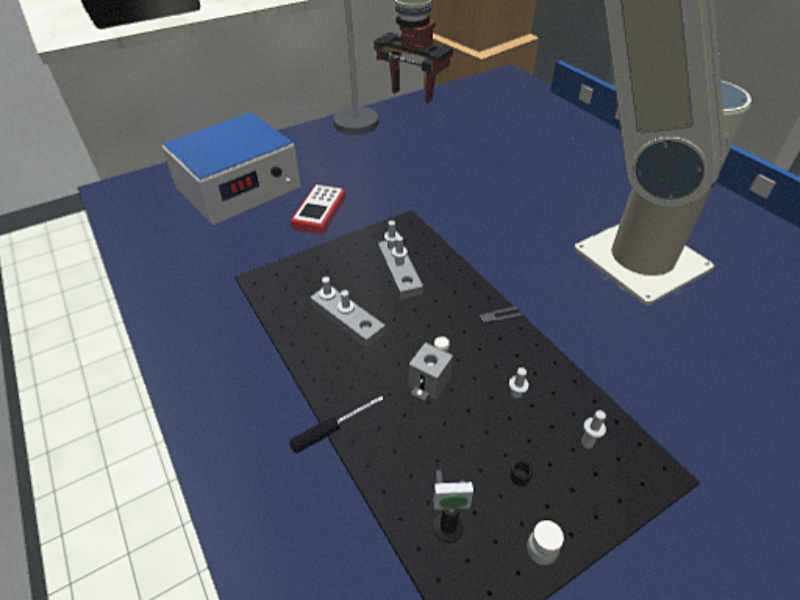

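View pics/top0.png

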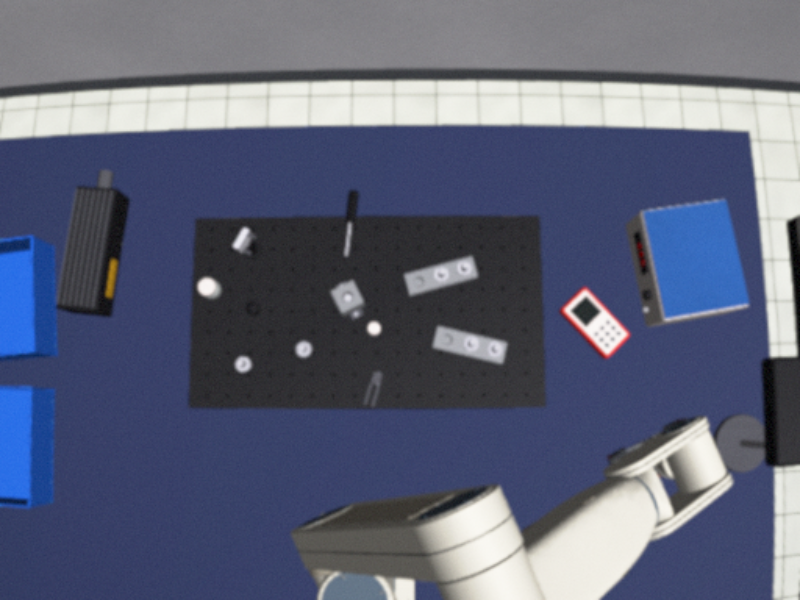

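The scene view shows the posts at about (519,383) and (595,428); the second looks longer. The holder is at (430,365). The row at (345,310) has low collars, so it's the short row. In the top view the same items are at (304,349), (243,364), (347,297) and (440,275). Next I'll measure them.

```bash
python3 - <<'E'
from h import *
import pickle
s,t=[pickle.load(open(n+"0.pkl","rb")) for n in("scene","top")]
Ps,Pt=cloud(s),cloud(t)
k=.64
for nm,(u,v),z in [("shortpost",(304,349),60),("longpost",(243,364),80),("holder",(347,297),76),("rowA",(440,275),36),("rowB",(470,345),36)]:
    c=onplane(t,u*k,v*k,z)[:2]; print(nm,c.round(1))
    for n,P in(("s",Ps),("t",Pt)):
        m=(np.hypot(P[...,0]-c[0],P[...,1]-c[1])<(100 if "row" in nm else 40))&(P[...,2]>18)&(P[...,2]<130)
        Z=P[m]; h,e=np.histogram(Z[:,2],bins=np.arange(18,132,6)); print(n,len(Z),Z[:,2].max().round(1),h)
        for lo,hi in((30,40),(40,46),(46,54),(54,66),(66,72),(72,80),(80,112)):
            q=Z[(Z[:,2]>lo)&(Z[:,2]<hi)]
            if len(q)>8: print("   ",lo,hi,len(q),"mean",q.mean(0).round(1),"mid",((q.min(0)+q.max(0))/2).round(1),"ext",np.ptp(q,axis=0).round(1))
for n,d in(("s",s),("t",t)):
    P=Ps if n=="s" else Pt
    q=P[np.abs(P[...,2]-12)<8]; q=q[(q[:,0]>400)&(q[:,0]<800)&(abs(q[:,1])<400)]; print(n,"board z",np.median(q[:,2]),q[:,2].std())
# crops
c=lambda d,x,y,w,h,f: cv2.resize(d["color"][y:y+h,x:x+w],None,fx=f,fy=f,interpolation=cv2.INTER_CUBIC)
cv2.imwrite("pics/crs.png",c(s,190,130,200,150,4)); cv2.imwrite("pics/crt.png",c(t,130,150,200,90,4))
E
```

```text
shortpost [484.2 135.8]
s 159 80.3 [ 9  4  3 42 37  7  9 10  7 19 12  0  0  0  0  0  0  0]
    30 40 13 mean [494.9 147.5  38.4] mid [493.5 143.6  37.2] ext [19.3 31.8  5.5]
    40 46 68 mean [490.6 145.4  42.4] mid [487.7 142.2  43.1] ext [33.8 33.1  5.8]
    54 66 19 mean [491.4 146.3  60.5] mid [488.5 145.3  60.5] ext [14.2 10.8 11. ]
    72 80 29 mean [488.9 143.8  77. ] mid [488.  143.   75.9] ext [15.4 14.   7.8]
t 90 82.8 [16  2  7 23 19  3  1  0  4  9  6  0  0  0  0  0  0  0]
    30 40 21 mean [487.3 140.9  36.7] mid [487.4 142.7  36. ] ext [28.8 32.4  7.6]
    40 46 26 mean [485.5 140.4  42.8] mid [486.9 141.9  42.9] ext [29.  32.5  5.8]
    72 80 10 mean [489.6 140.7  75.6] mid [487.9 140.9  76. ] ext [14.2 10.9  5.8]
longpost [448.6 271.7]
s 238 99.9 [11  9 11 13  6  0 19 85  9 10 10 13 11 31  0  0  0  0]
    30 40 19 mean [457.8 283.1  34.9] mid [455.5 280.6  34.8] ext [11.5 18.8  9.1]
    40 46 11 mean [459.3 282.4  42.2] mid [458.4 282.5  42.3] ext [ 7.4 12.5  4.6]
    54 66 104 mean [455.9 282.   61.4] mid [452.5 280.1  60.7] ext [33.2 32.7 10.4]
    66 72 9 mean [456.
[... 3592 characters left out ...]
9 197  18   0   1  16  68  16   2   5   1   5  21   8   0   0]
    30 40 365 mean [ 496.  -237.5   35.3] mid [ 496.6 -243.5   35. ] ext [ 87.8 170.6   9.9]
    40 46 58 mean [ 497.6 -234.5   41.6] mid [ 496.2 -242.9   42.9] ext [ 80.4 161.9   5.7]
    54 66 17 mean [ 492.4 -267.    64.6] mid [ 492.4 -272.5   62.7] ext [39.4 81.6  6.4]
    66 72 68 mean [ 488.8 -267.4   69.4] mid [ 490.1 -270.3   69. ] ext [43.3 85.5  5.9]
    72 80 17 mean [ 489.  -276.    73.9] mid [ 489.8 -269.7   75.2] ext [42.9 70.9  6.2]
    80 112 41 mean [ 489.5 -267.8  102.2] mid [ 490.7 -268.    96.8] ext [28.2 66.5 29.4]
s board z 12.256435044203155 1.6948925435132225
t board z 11.263899653428487 3.5893430897740637
```

View pics/crs.png

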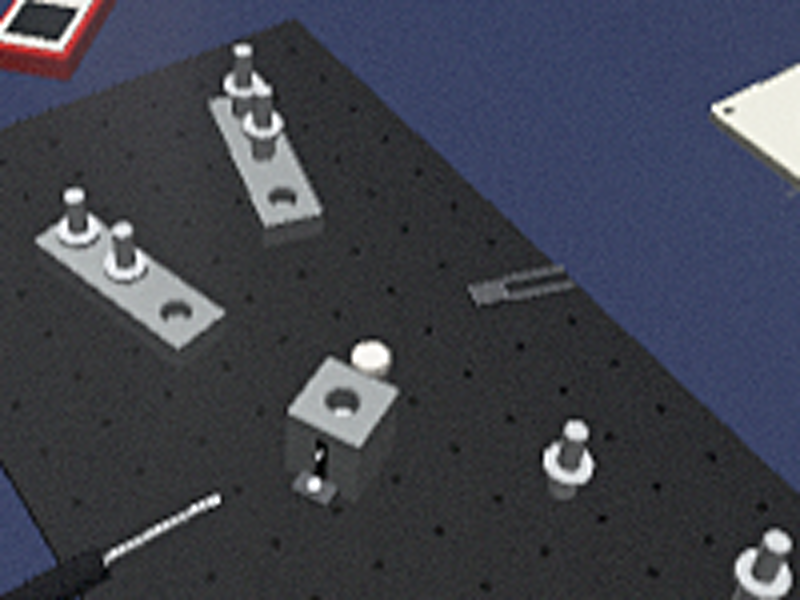

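View pics/crt.png

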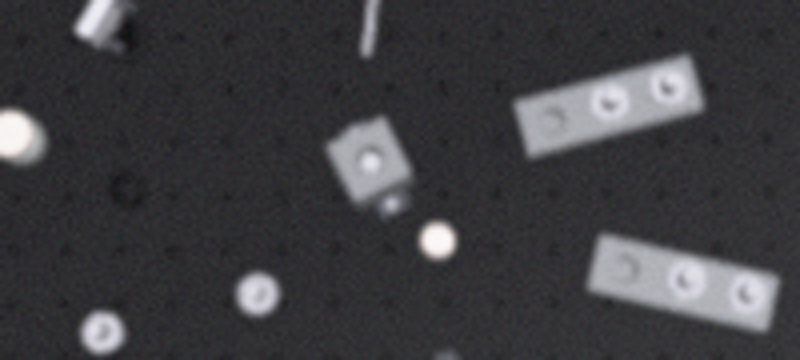

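```bash
cat >> h.py <<'E'
def rect(d,c,rad,z,thr=110):
    P=cloud(d); g=cv2.cvtColor(d["color"],cv2.COLOR_BGR2GRAY)
    m=(np.hypot(P[...,0]-c[0],P[...,1]-c[1])<rad)&(abs(P[...,2]-z)<5)&(g>thr)
    m=cv2.morphologyEx(m.astype(np.uint8),cv2.MORPH_CLOSE,np.ones((5,5)))
    cn=max(cv2.findContours(m,cv2.RETR_EXTERNAL,cv2.CHAIN_APPROX_NONE)[0],key=cv2.contourArea)[:,0,:]
    W=onplane(d,cn[:,0],cn[:,1],z)[:,:2].astype(np.float32)
    return cv2.minAreaRect(W),g
def hole(d,c,z,rad=14):
    # dark/other pixels inside the mouth: centroid on the plane of subsampled contrast
    v,u=np.mgrid[:384:.25,:512:.25]; g=cv2.resize(cv2.cvtColor(d["color"],cv2.COLOR_BGR2GRAY),(2048,1536),interpolation=cv2.INTER_CUBIC).astype(float)
    W=onplane(d,u-.375,v-.375,z); r=np.hypot(W[...,0]-c[0],W[...,1]-c[1])
    return W,g,r
E
python3 - <<'E'
from h import *
import pickle
s,t=[pickle.load(open(n+"0.pkl","rb")) for n in("scene","top")]
for nm,c,R,z in(("A",(660,-177),100,36),("B",(497,-243),100,36),("H",(603,40),45,76)):
    for n,d in(("s",s),("t",t)):
        for thr in(100,120): print(nm,n,thr,rect(d,c,R,z,thr)[0])
for nm,c,z in(("holeA",(648,-124),36),("H",(603,40),76)):
    W,g,r=hole(s,c,z)
    top=np.median(g[(r>14)&(r<20)]); print(nm,top,np.percentile(g[r<10],[5,25,50,75]))
    for th in(.6,.7,.8,.85):
        m=((r<17)&(g<top*th)).astype(np.uint8); nlab,l,st,ce=cv2.connectedComponentsWithStats(m); i=1+st[1:,4].argmax(); q=W[l==i][:,:2]
        print(th,q.mean(0),(q.min(0)+q.max(0))/2,np.ptp(q,axis=0),cv2.minEnclosingCircle(q[::7].astype(np.float32)))
E
```

```text
A s 100 ((658.6661376953125, -175.76751708984375), (49.95446014404297, 165.4923553466797), 15.112210273742676)
A s 120 ((658.5413208007812, -176.6051483154297), (49.276615142822266, 163.94012451171875), 15.112210273742676)
A t 100 ((656.3705444335938, -177.824951171875), (50.833900451660156, 165.10867309570312), 15.133966445922852)
A t 120 ((657.0700073242188, -177.8448486328125), (49.40892791748047, 164.72247314453125), 15.054479598999023)
B s 100 ((495.555908203125, -239.9066162109375), (164.6634063720703, 48.45986557006836), 76.08311462402344)
B s 120 ((495.1776428222656, -240.83279418945312), (162.677734375, 48.16780090332031), 76.07467651367188)
B t 100 ((496.8608093261719, -242.55844116210938), (165.38365173339844, 50.502567291259766), 75.980712890625)
B t 120 ((496.44757080078125, -242.32977294921875), (165.4384307861328, 49.95716094970703), 76.52381134033203)
H s 100 ((603.2554931640625, 39.43450927734375), (55.549415588378906, 55.742008209228516), 26.298992156982422)
H s 120 ((603.3905029296875, 39.49675750732422), (55.518287658691406, 55.27695846557617), 26.828432083129883)
[... 781 characters left out ...]
89 25.42409374] ((643.352294921875, -125.1041259765625), 13.285991668701172)
H 177.0 [49.   58.   64.   86.75]
0.6 [602.34455111  37.4283856 ] [603.06375281  38.94148059] [21.66781093 22.43742063] ((602.8316650390625, 38.25611114501953), 11.095909118652344)
0.7 [602.25355559  37.49356303] [602.94145567  38.93363676] [23.36873398 23.85360644] ((602.5426025390625, 38.806846618652344), 11.974926948547363)
0.8 [602.14295708  37.37023185] [602.9390798   38.74101974] [24.51937496 25.63757591] ((602.6972045898438, 38.3565788269043), 12.609898567199707)
0.85 [602.18548273  37.36176279] [602.97400443  38.72978361] [25.38431504 26.35331728] ((602.0772705078125, 38.452110290527344), 13.146956443786621)
```

Emit:
servo_tool --steps '[[[0.0096, 0.0296, 0], [0, 0, 3.36], 1], [[0.0096, 0.0296, 0], [0, 0, 3.36], 1], [[0.0096, 0.0296, 0], [0, 0, 3.36], 1], [[0.0096, 0.0296, 0], [0, 0, 3.36], 1], [[0.0096, 0.0296, 0], [0, 0, 3.36], 1], [[0.0096, 0.0296, 0], [0, 0, 3.36], 1], [[0.0096, 0.0296, 0], [0, 0, 3.36], 1], [[0.0096, 0.0296, 0], [0, 0, 3.36], 1]]'

```text
t: 0.77
ee_pos: [335.0, -330.8, 222.5]
orientation: [-2.83, -1.363, 0.0]
ft_force: [-0.0, -0.2, -0.3]
width: 87.7
grasp_force: 0.0
```

Emit:
servo_tool --steps '[[[0.0096, 0.0296, 0], [0, 0, 3.36], 1], [[0.0096, 0.0296, 0], [0, 0, 3.36], 1], [[0.0096, 0.0296, 0], [0, 0, 3.36], 1], [[0.0096, 0.0296, 0], [0, 0, 3.36], 1], [[0.0096, 0.0296, 0], [0, 0, 3.36], 1], [[0.0096, 0.0296, 0], [0, 0, 3.36], 1], [[0.0096, 0.0296, 0], [0, 0, 3.36], 1], [[0.0096, 0.0296, 0], [0, 0, 3.36], 1]]'

```text
t: 1.43
ee_pos: [411.8, -94.0, 222.6]
orientation: [-2.436, -1.984, 0.0]
ft_force: [1.0, 0.6, -0.4]
width: 87.9
grasp_force: 0.0
```

Emit:
servo_tool --steps '[[[0.0096, 0.0296, -0.0125], [0, 0, 3.36], 1], [[0.0096, 0.0296, -0.0125], [0, 0, 3.36], 1], [[0.0096, 0.0296, -0.0125], [0, 0, 3.36], 1], [[0.0096, 0.0296, -0.0125], [0, 0, 3.36], 1], [[0.0096, 0.0296, -0.0125], [0, 0, 3.36], 1], [[0.0096, 0.0296, -0.0125], [0, 0, 3.36], 1], [[0.0096, 0.0296, -0.0125], [0, 0, 3.36], 1], [[0.0096, 0.0296, -0.0125], [0, 0, 3.36], 1]]'

```text
t: 2.1
ee_pos: [488.5, 142.8, 121.8]
orientation: [-1.908, -2.496, 0.001]
ft_force: [0.5, 0.4, 0.5]
width: 87.8
grasp_force: 0.0
```

```bash
cat >> h.py <<'E'
def st():
    o=sensors.get_obs(); R=cv2.Rodrigues(np.array(o["orientation"]))[0]
    print("t",round(o["t"],2),"p",o["ee_pos"].round(1),"yawY",np.degrees(np.arctan2(R[1,1],R[0,1])).round(2),"z",R[:,2].round(4),"F",o["ft_force"].round(1),"w",round(o["width"],1),"g",round(o["grasp_force"],1),"q",o["qpos"].round(2)); return o
E
python3 -c "
from h import *;st()"
```

```text
t 2.1 p [488.5 142.8 121.8] yawY 15.22 z [-6.e-04 -2.e-04 -1.e+00] F [0.5 0.4 0.5] w 87.8 g 0.0 q [ 0.26  0.41  1.95 -0.    0.78 -0.  ]
```

Emit:
servo_tool --steps '[[[-0.001, -0.001, -0.015], [0, 0, 0], 1], [[0, 0, -0.015], [0, 0, 0], 1], [[0, 0, -0.015], [0, 0, 0], 1], [[0, 0, -0.015], [0, 0, 0], 0.3], [[0, 0, -0.01], [0, 0, 0], -0.2], [[0, 0, -0.006], [0, 0, 0], -0.4], [[0, 0, 0], [0, 0, 0], -1], [[0, 0, 0], [0, 0, 0], -1]]'

```text
t: 2.77
ee_pos: [487.6, 140.2, 46.7]
orientation: [-1.912, -2.493, 0.0]
ft_force: [-0.3, 0.3, -0.8]
width: 57.8
grasp_force: 0.0
```

Emit:
servo_tool --steps '[[[0, 0, 0], [0, 0, 0], -1], [[0, 0, 0], [0, 0, 0], -1], [[0, 0, 0], [0, 0, 0], -1], [[0, 0, 0], [0, 0, 0], -1], [[0, 0, 0], [0, 0, 0], -1], [[0, 0, 0], [0, 0, 0], -1], [[0, 0, 0], [0, 0, 0], -1], [[0, 0, 0], [0, 0, 0], -1]]'

```text
t: 3.43
ee_pos: [487.7, 140.3, 46.8]
orientation: [1.912, 2.493, 0.0]
ft_force: [-0.3, 0.0, 1.6]
width: 14.8
grasp_force: 30.0
```

Emit:
servo_tool --steps '[[[0, 0, 0.015], [0, 0, 0], -1], [[0, 0, 0.03], [0, 0, 0], -1], [[0, 0, 0.03], [0, 0, 0], -1], [[0.006, -0.01, 0.015], [0, 0, 0], -1], [[0.0135, -0.0231, 0], [0, 0, 0], -1], [[0.0135, -0.0231, 0], [0, 0, 0], -1], [[0.0135, -0.0231, 0], [0, 0, 0], -1], [[0.0135, -0.0231, 0], [0, 0, 0], -1]]'

```text
t: 4.1
ee_pos: [547.8, 36.9, 136.7]
orientation: [-1.911, -2.493, 0.0]
ft_force: [0.2, 0.5, -0.3]
width: 14.8
grasp_force: 30.0
```

Emit:
servo_tool --steps '[[[0.0135, -0.0231, 0], [0, 0, 0], -1], [[0.0135, -0.0231, 0], [0, 0, 0], -1], [[0.0135, -0.0231, 0], [0, 0, 0], -1], [[0.0135, -0.0231, 0], [0, 0, 0], -1], [[0.0135, -0.0231, -0.01], [0, 0, 0], -1], [[0.0135, -0.0231, -0.02], [0, 0, 0], -1], [[0.0135, -0.0231, -0.02], [0, 0, 0], -1], [[0, 0, -0.006], [0, 0, 0], -1]]'

```text
t: 4.77
ee_pos: [642.6, -127.5, 77.8]
orientation: [-1.915, -2.49, 0.002]
ft_force: [-1.1, 0.0, -1.5]
width: 14.9
grasp_force: 30.0
```

```bash
python3 - <<'E'
from h import *
import pickle
o=st(); d=cam("scene"); pickle.dump(d,open("s1.pkl","wb"))
P=cloud(d); p=o["ee_pos"]; zc=p[2]-4-.8
m=np.hypot(P[...,0]-p[0],P[...,1]-p[1])<30
for lo,hi in((zc-34,zc-8),(zc-5,zc+3)):
    q=P[m&(P[...,2]>lo)&(P[...,2]<hi)]; print(lo,hi,len(q),q.mean(0).round(1),((q.min(0)+q.max(0))/2).round(1),np.ptp(q,axis=0).round(1))
x,y=180,130
cv2.imwrite("pics/s1.png",cv2.resize(d["color"][y:y+100,x:x+130],None,fx=6,fy=6,interpolation=cv2.INTER_CUBIC))
E
```

```text
t 4.77 p [ 642.6 -127.5   77.8] yawY 14.89 z [-1.2e-03 -6.0e-04 -1.0e+00] F [-1.1  0.  -1.5] w 14.9 g 30.0 q [-0.21  0.64  1.64 -0.    0.86 -0.47]
38.95463131567699 64.95463131567699 21 [ 645.8 -119.1   50.4] [ 643.1 -125.2   49.9] [18.4 25.6 21.4]
67.95463131567699 75.95463131567699 41 [ 643.8 -115.9   72.2] [ 642.5 -117.6   71.4] [32.3 22.   6.8]
```

View pics/s1.png

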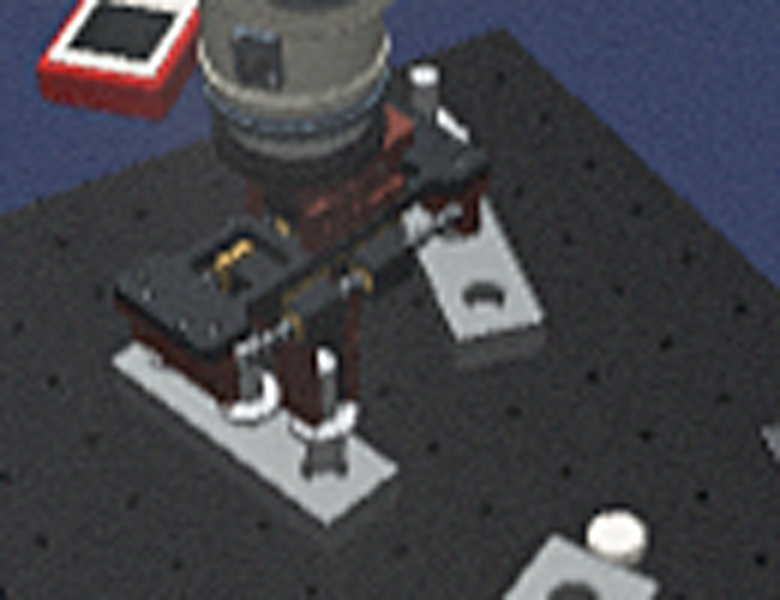

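The post is held upright (crop ~(325,400)) with its foot just above the free hole (~(325,470)). I'll check the lateral and depth offsets to sub-pixel level.

```bash
python3 - <<'E'
from h import *
import pickle
d=pickle.load(open("s1.pkl","rb")); g=cv2.cvtColor(d["color"],cv2.COLOR_BGR2GRAY)
def proj(X): return cv2.projectPoints(np.array(X,float).reshape(-1,3),d["rvec"],d["t"],np.array([[d["f"],0,d["cx"]],[0,d["f"],d["cy"]],[0,0,1.]]),np.array([d["k1"],0,0,0,0.]))[0].reshape(-1,2).round(2)
print("hole",proj([[643.8,-125,36],[643.8,-124,36],[644,-123.4,36]]))
for z in(43,50,55): print(z,proj([643,-125,z]),"x+1",proj([644,-125,z]),"y+1",proj([643,-124,z]))
print(g[190:216,222:246])
E
```

```text
hole [[233.43 207.39]
 [233.59 207.59]
 [233.62 207.75]]
43 [[233.54 205.73]] x+1 [[233.25 205.86]] y+1 [[233.7  205.94]]
50 [[233.43 204.16]] x+1 [[233.14 204.29]] y+1 [[233.59 204.37]]
55 [[233.35 203.03]] x+1 [[233.06 203.16]] y+1 [[233.51 203.24]]
[[ 57  48  48  53  46  43  48  48  43  43  19 230 245 195  31  40  44  47
   59  51  58  56  57  53]
 [ 90  81  53  45  48  43  47  49  44  48  25 168 204 130  29  36  42  47
   55  55  62  55  53  53]
 [ 81 107 178 100  42  39  48  44  52  47  31 107  94  76  32  39  47  48
   57  59  58  57  59  48]
 [ 80  84 255 200  52  41  44  47  47  42  41  57  92  83  29  41  49  45
   65  54  56  55  57  54]
 [ 81  47 250 250 106  37  42  48  43  48  45  60  92  89  34  41  42  42
   53  56  61  49  43  49]
 [ 75  64 247 247 134  31  45  50  37  49  40  62  91  87  33  29  38  49
   63  57  51  36  42  52]
 [112 142 240 249 119  29  42  52  48  50  47  64  99  82  37  46  53  38
   53  57  53  50  52  56]
 [200 214 240 222  84  23  34  36  42  46  49  59  91  77  99 128 179  95
   53  52  62  61  58  46]
 [247 212 213 119 116 127  51  29  41  4
[... 1078 characters left out ...]
95 155 176 185 179 180 181 123  79 151 151 171 171 123 128 181 176
  177 177 183 163 150  77]
 [ 65  54  67 125 159 188 180 179 176 147 184 183 179 178 172 175 178 175
  177 183 167  91  50  62]
 [ 66  61  56  46  97 166 190 181 178 178 177 175 174 169 178 177 177 179
  187 165  97  52  59  63]
 [ 61  64  63  60  49 103 158 174 182 175 176 177 177 179 175 179 180 170
  148  99  56  59  61  72]
 [ 56  60  67  66  64  56  65 121 177 183 176 174 175 176 176 184 162 130
   51  60  58  62  62  67]
 [ 54  57  58  63  63  60  54  41 126 161 184 179 174 181 185 167  97  54
   55  61  64  58  66  62]
 [ 55  52  53  61  63  63  69  61  56  99 159 172 186 174 159 102  52  59
   66  69  63  59  55  55]]
```

Emit:
servo_tool --steps '[[[0.0005, -0.0003, -0.002], [0, 0, 0], -1], [[0, 0, -0.002], [0, 0, 0], -1], [[0, 0, -0.002], [0, 0, 0], -1], [[0, 0, -0.0015], [0, 0, 0], -1], [[0, 0, -0.001], [0, 0, 0], -1], [[0, 0, -0.001], [0, 0, 0], -1], [[0, 0, -0.0005], [0, 0, 0], -1], [[0, 0, 0], [0, 0, 0], -1]]'

```text
t: 5.48
ee_pos: [642.6, -124.0, 70.8]
orientation: [1.911, 2.493, 0.0]
ft_force: [-0.4, -0.0, -0.1]
width: 14.5
grasp_force: 30.0
```

```bash
python3 -c "
from h import *;o=st();print(o['moment'])"
```

```text
t 5.48 p [ 642.6 -124.    70.8] yawY 15.05 z [ 3.e-04 -0.e+00 -1.e+00] F [-0.4 -0.  -0.1] w 14.5 g 30.0 q [-0.21  0.65  1.64  0.    0.85 -0.47]
[ 0.06215075 -0.11626169 -0.00249855]
```

```bash
python3 - <<'E'
from h import *
o=st(); d=cam("scene"); o=st(); g=cv2.cvtColor(d["color"],cv2.COLOR_BGR2GRAY)
print(g[196:214,224:244])
cv2.imwrite("pics/s2.png",cv2.resize(d["color"][180:220,210:260],None,fx=12,fy=12,interpolation=cv2.INTER_CUBIC))
P=cloud(d); zc=o["ee_pos"][2]-4.8
m=np.hypot(P[...,0]-643,P[...,1]+124)<30
for lo,hi in((38,zc-8),(zc-6,zc+2)):
    q=P[m&(P[...,2]>lo)&(P[...,2]<hi)]; print(lo,hi,len(q),q.max(0),q.min(0))
E
```

```text
t 5.48 p [ 642.6 -124.    70.8] yawY 15.05 z [ 3.e-04 -0.e+00 -1.e+00] F [-0.4 -0.  -0.1] w 14.5 g 30.0 q [-0.21  0.65  1.64  0.    0.85 -0.47]
t 5.53 p [ 642.7 -124.1   70.9] yawY 15.04 z [ 3.e-04 -0.e+00 -1.e+00] F [ 0.1  0.5 -1.3] w 14.8 g 30.0 q [-0.21  0.65  1.64  0.    0.85 -0.47]
[[237 244 171  35  40  46  46  47  46  37  91  88  75  41  40  41  58  56
   56  48]
 [240 217  97  47  42  42  42  51  49  41  72  82  87  32  29  43  45  58
   59  58]
 [219 120 116  67  34  47  33  42  48  41  74  89  76  20  19  33  41  60
   58  52]
 [137 118 172  87  28  41  37  50  44  45  77  85  75 119 116 172  48  48
   54  55]
 [146 181 187 144  66  33  39  47  41  42  68  85  64 185 206 254  49  50
   54  56]
 [178 173 178 188 129 125  32  31  43  37  57  75  74 205 237 253  42  55
   55  54]
 [177 177 172 178 164 175 165  51  31  17 100 108 165 229 234 202  42  48
   53  57]
 [179 174 175 177 176 125 234 180  86  71 201 191 239 234 207  91  96  38
   49  55]
 [175 175 175 180 177 139 155 212 143 165 231 207 208 186 134 131 168 128
   56  43]
 [174 178 174 178 179 183 123  97 131 169 163 1
[... 251 characters left out ...]
82  82  77  78 160 175 174 175
  175 184]
 [159 177 181 178 180 184 120  82 147 117 103 100 121 134 184 176 175 176
  182 165]
 [ 71 124 166 182 180 181 175 144 188 167 153 146 174 176 176 178 177 184
  164  99]
 [ 64  49  98 168 187 179 180 180 179 177 183 172 180 179 178 180 186 168
   99  51]
 [ 62  54  48  99 158 170 182 180 175 176 174 177 173 179 180 172 156  96
   57  59]
 [ 67  69  62  52  69 122 176 183 178 172 178 175 183 184 165 121  52  55
   60  66]]
38 58.0677835146806 28 [663.11250361 -95.71600594  50.54730685] [ 617.42816963 -126.11065147   38.09019533]
60.0677835146806 68.0677835146806 40 [ 658.9999435  -103.70350446   67.82511113] [ 626.56726716 -126.30090952   60.78936243]
```

View pics/s2.png

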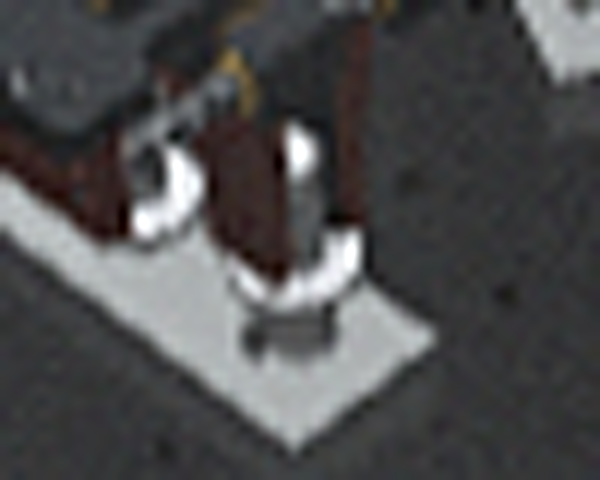

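```bash
python3 - <<'E'
from h import *
import pickle
d=pickle.load(open("scene0.pkl","rb")); g=cv2.cvtColor(d["color"],cv2.COLOR_BGR2GRAY)
print(g[200:213,226:243])
E
```

```text
[[176 175 177 170 171 173 178 175 187 134  81  47  50  56  54  54  63]
 [175 175 176 172 171 172 172 174 177 184 149  99  60  51  56  55  59]
 [174 171 173 173 175 174 174 174 173 173 182 164 134  78  48  48  53]
 [175 172 174 172 174 174 178 178 177 177 176 176 186 147 102  47  46]
 [175 177 173 176 180 178 163 166 163 160 173 179 180 183 165 127  55]
 [176 173 177 181 174 157 115 106 110 104 144 169 179 176 181 187 135]
 [176 179 178 188 139  79  69  61  63  63  81 128 173 175 173 180 183]
 [175 171 175 177  95  59  56  61  66  63  53  71 172 176 171 173 177]
 [181 182 178 174  75  43  93  92 108 112  64  66 179 181 176 175 178]
 [184 180 180 185 126  76 156 152 169 167 123 130 181 174 175 176 184]
 [166 186 180 182 175 141 183 180 182 179 171 177 177 177 174 186 165]
 [ 96 167 187 180 180 181 178 176 177 172 176 176 174 179 186 168  99]
 [ 56 101 159 173 179 178 176 176 180 171 177 176 182 173 150 101  58]]
```

Emit:
servo_tool --steps '[[[0.0005, -0.0011, 0.001], [0, 0, 0], -1], [[0.0005, -0.0011, 0], [0, 0, 0], -1], [[0, 0, 0], [0, 0, 0], -1], [[0, 0, -0.001], [0, 0, 0], -1], [[0, 0, -0.001], [0, 0, 0], -1], [[0, 0, -0.001], [0, 0, 0], -1], [[0, 0, -0.001], [0, 0, 0], -1], [[0, 0, -0.001], [0, 0, 0], -1]]'

```text
t: 6.2
ee_pos: [643.7, -126.3, 66.6]
orientation: [1.912, 2.493, 0.0]
ft_force: [0.7, 0.7, -1.2]
width: 14.7
grasp_force: 30.0
```

Emit:
servo_tool --steps '[[[0, 0, -0.001], [0, 0, 0], -1], [[0, 0, -0.001], [0, 0, 0], -1], [[0, 0, -0.001], [0, 0, 0], -1], [[0, 0, 0], [0, 0, 0], -1], [[0, 0, 0], [0, 0, 0], -1], [[0, 0, 0], [0, 0, 0], -1], [[0, 0, 0], [0, 0, 0], -1], [[0, 0, 0], [0, 0, 0], -1]]'

```text
t: 6.87
ee_pos: [643.6, -126.3, 63.6]
orientation: [1.912, 2.493, 0.0]
ft_force: [1.3, 1.3, -2.9]
width: 15.1
grasp_force: 30.0
```

```bash
python3 -c "
from h import *;o=st();print(o['moment'])"
```

```text
t 6.87 p [ 643.6 -126.3   63.6] yawY 15.04 z [ 1.e-04  1.e-04 -1.e+00] F [ 1.3  1.3 -2.9] w 15.1 g 30.0 q [-0.21  0.67  1.64  0.    0.84 -0.47]
[ 0.23413798 -0.45185215 -0.00744793]
```

Emit:
servo_tool --steps '[[[0, 0, -0.0015], [0, 0, 0], -1], [[0, 0, -0.0015], [0, 0, 0], -1], [[0, 0, -0.0015], [0, 0, 0], -1], [[0, 0, -0.0015], [0, 0, 0], -1], [[0, 0, -0.001], [0, 0, 0], -1], [[0, 0, -0.001], [0, 0, 0], -1], [[0, 0, 0], [0, 0, 0], -1], [[0, 0, 0], [0, 0, 0], -1]]'

```text
t: 7.53
ee_pos: [643.6, -126.3, 55.5]
orientation: [1.912, 2.493, 0.0]
ft_force: [2.9, 2.0, -2.3]
width: 14.5
grasp_force: 30.0
```

```bash
python3 - <<'E'
from h import *
o=st();print(o['moment'])
d=cam("scene"); P=cloud(d); m=np.hypot(P[...,0]-643,P[...,1]+124)<22
q=P[m&(P[...,2]>40)&(P[...,2]<62)]; print(np.histogram(q[:,2],bins=np.arange(40,63,2)))
cv2.imwrite("pics/s3.png",cv2.resize(d["color"][180:220,210:260],None,fx=12,fy=12,interpolation=cv2.INTER_CUBIC))
E
```

```text
t 7.53 p [ 643.6 -126.3   55.5] yawY 15.04 z [ 1.e-04  0.e+00 -1.e+00] F [ 2.9  2.  -2.3] w 14.5 g 30.0 q [-0.21  0.68  1.64  0.    0.82 -0.47]
[ 0.2832803  -0.5535612  -0.02662102]
(array([ 0,  0,  4,  9, 11, 12,  6,  1,  5,  9,  4]), array([40, 42, 44, 46, 48, 50, 52, 54, 56, 58, 60, 62]))
```

View pics/s3.png

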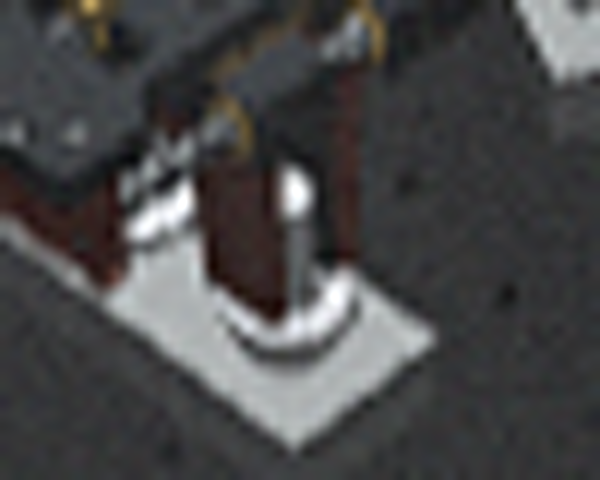

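The collar sits just above the block with a thin shadow line (crop ~(290,350)), level with its neighbour, so the post is in. I'll settle the last millimetre and release.

Emit:
servo_tool --steps '[[[0, 0, -0.0005], [0, 0, 0], -1], [[0, 0, -0.0005], [0, 0, 0], -1], [[0, 0, 0], [0, 0, 0], -0.3], [[0, 0, 0], [0, 0, 0], -0.1], [[0, 0, 0], [0, 0, 0], 0], [[0, 0, 0], [0, 0, 0], 0], [[0, 0, 0], [0, 0, 0], 0], [[0, 0, 0.002], [0, 0, 0], 0]]'

```text
t: 8.25
ee_pos: [643.1, -126.4, 56.3]
orientation: [-1.911, -2.492, 0.001]
ft_force: [-0.1, 0.9, -0.1]
width: 43.8
grasp_force: 0.0
```

```bash
python3 -c "
from h import *;o=st();print(o['moment'])"
```

```text
t 8.25 p [ 643.1 -126.4   56.3] yawY 15.03 z [-9.e-04  1.e-04 -1.e+00] F [-0.1  0.9 -0.1] w 43.8 g 0.0 q [-0.21  0.68  1.64 -0.    0.83 -0.47]
[-0.03541125 -0.11762437  0.04962485]
```

Emit:
servo_tool --steps '[[[0, 0, 0.028], [0, 0, 0], 0], [[0, 0, 0.028], [0, 0, 0], 0], [[0, 0, 0.028], [0, 0, 0], 0.3], [[-0.0147, 0.0312, 0], [0, 0, 0], 0.5], [[-0.0147, 0.0312, 0], [0, 0, 0], 0.5], [[-0.0147, 0.0312, 0], [0, 0, 0], 0.5], [[-0.0147, 0.0312, 0], [0, 0, 0], 0.5], [[-0.0147, 0.0312, 0], [0, 0, 0], 0.5]]'

```text
t: 8.92
ee_pos: [569.2, 30.7, 141.0]
orientation: [1.912, 2.492, 0.0]
ft_force: [0.7, 0.4, 0.5]
width: 65.7
grasp_force: 0.0
```

Emit:
servo_tool --steps '[[[-0.0147, 0.0312, 0], [0, 0, 0], 0.5], [[-0.0147, 0.0312, 0], [0, 0, 0], 0.5], [[-0.0147, 0.0312, 0], [0, 0, 0], 0.5], [[-0.0147, 0.0312, 0], [0, 0, 0], 0.5], [[-0.0147, 0.0312, 0], [0, 0, 0], 0.5], [[-0.0147, 0.0312, 0], [0, 0, 0], 0.5], [[-0.0147, 0.0312, 0], [0, 0, 0], 0.5], [[0, 0, 0], [0, 0, 0], 0.5]]'

```text
t: 9.58
ee_pos: [465.1, 252.1, 141.0]
orientation: [-1.906, -2.496, -0.001]
ft_force: [-0.4, 0.2, -0.4]
width: 66.1
grasp_force: 0.0
```

```bash
python3 - <<'E'
from h import *
st(); d=cam("scene"); st(); P=cloud(d)
m=np.hypot(P[...,0]-643.5,P[...,1]+124.5)<24
q=P[m&(P[...,2]>40)]; print(np.histogram(q[:,2],bins=np.arange(40,96,4))[0])
a=q[q[:,2]>80]; print("placed top",a.mean(0)); 
m=np.hypot(P[...,0]-452,P[...,1]-280)<25; q=P[m&(P[...,2]>56)&(P[...,2]<65)]; print("long collar",(q.max(0)+q.min(0))/2,np.ptp(q,axis=0))
E
```

```text
t 9.58 p [465.1 252.1 141. ] yawY 15.26 z [-1.0e-04  1.1e-03 -1.0e+00] F [-0.4  0.2 -0.4] w 66.1 g 0.0 q [0.47 0.4  1.9  0.   0.84 0.21]
t 9.63 p [466.  250.3 140.9] yawY 15.29 z [ 2.e-04  2.e-04 -1.e+00] F [ 0.2  0.6 -0.1] w 66.0 g 0.0 q [0.47 0.4  1.9  0.   0.84 0.2 ]
[ 0 11 45  6  5  4  5  8  4  4  5 14  2]
placed top [ 643.76729666 -121.79396934   85.19625364]
long collar [452.2435336  279.9299898   60.13753628] [31.63236714 32.22702555  8.201781  ]
```

Emit:
servo_tool --steps '[[[-0.007, 0.015, 0], [0, 0, 0], 0.5], [[-0.007, 0.015, 0], [0, 0, 0], 0.5], [[0, 0, -0.01], [0, 0, 0], 0.5], [[0, 0, -0.01], [0, 0, 0], 0.5], [[0, 0, 0], [0, 0, 0], 0.5], [[0, 0, 0], [0, 0, 0], 0.5], [[0, 0, 0], [0, 0, 0], 0.5], [[0, 0, 0], [0, 0, 0], 0.5]]'

```text
t: 10.3
ee_pos: [453.6, 277.5, 120.7]
orientation: [1.913, 2.492, 0.0]
ft_force: [0.3, -0.4, -0.3]
width: 65.8
grasp_force: 0.0
```

Emit:
servo_tool --steps '[[[-0.0015, 0.0024, 0], [0, 0, 0], 0.5], [[0, 0, -0.01], [0, 0, 0], 0.5], [[0, 0, -0.012], [0, 0, 0], 0.5], [[0, 0, -0.012], [0, 0, 0], 0.5], [[0, 0, -0.012], [0, 0, 0], 0.2], [[0, 0, -0.0085], [0, 0, 0], -0.2], [[0, 0, 0], [0, 0, 0], -0.5], [[0, 0, 0], [0, 0, 0], -1]]'

```text
t: 10.97
ee_pos: [451.1, 280.1, 65.1]
orientation: [-1.911, -2.492, 0.003]
ft_force: [-0.1, -0.1, 0.1]
width: 42.5
grasp_force: 0.0
```

Emit:
servo_tool --steps '[[[0, 0, 0], [0, 0, 0], -1], [[0, 0, 0], [0, 0, 0], -1], [[0, 0, 0], [0, 0, 0], -1], [[0, 0, 0], [0, 0, 0], -1], [[0, 0, 0], [0, 0, 0], -1], [[0, 0, 0], [0, 0, 0], -1], [[0, 0, 0], [0, 0, 0], -1], [[0, 0, 0], [0, 0, 0], -1]]'

```text
t: 11.63
ee_pos: [452.0, 280.6, 66.6]
orientation: [1.911, 2.493, 0.001]
ft_force: [-0.8, 0.1, 6.0]
width: 14.8
grasp_force: 30.0
```

Emit:
servo_tool --steps '[[[0, 0, 0.014], [0, 0, 0], -1], [[0, 0, 0.028], [0, 0, 0], -1], [[0, 0, 0.028], [0, 0, 0], -1], [[0, 0, 0.014], [0, 0, 0], -1], [[0.0151, -0.0241, 0], [0, 0, 0], -1], [[0.0151, -0.0241, 0], [0, 0, 0], -1], [[0.0151, -0.0241, 0], [0, 0, 0], -1], [[0.0151, -0.0241, 0], [0, 0, 0], -1]]'

```text
t: 12.3
ee_pos: [512.1, 183.0, 150.0]
orientation: [-1.911, -2.493, 0.001]
ft_force: [0.3, 0.1, -1.5]
width: 15.1
grasp_force: 30.0
```

Emit:
servo_tool --steps '[[[0.0151, -0.0241, 0], [0, 0, 0], -1], [[0.0151, -0.0241, 0], [0, 0, 0], -1], [[0.0151, -0.0241, 0], [0, 0, 0], -1], [[0.0151, -0.0241, 0], [0, 0, 0], -1], [[0.0151, -0.0241, 0], [0, 0, 0], -1], [[0.0151, -0.0241, 0], [0, 0, 0], -1], [[0, 0, -0.004], [0, 0, 0], -1], [[0, 0, 0], [0, 0, 0], -1]]'

```text
t: 12.97
ee_pos: [602.3, 38.2, 145.0]
orientation: [-1.914, -2.489, 0.002]
ft_force: [-0.9, 0.5, -2.1]
width: 15.0
grasp_force: 30.0
```

Emit:
servo_tool --steps '[[[0, 0, -0.003], [0, 0, 0], -1], [[0, 0, -0.003], [0, 0, 0], -1], [[0, 0, -0.002], [0, 0, 0], -1], [[0, 0, 0], [0, 0, 0], -1], [[0, 0, 0], [0, 0, 0], -1], [[0, 0, 0], [0, 0, 0], -1], [[0, 0, 0], [0, 0, 0], -1], [[0, 0, 0], [0, 0, 0], -1]]'

```text
t: 13.63
ee_pos: [602.8, 39.6, 138.4]
orientation: [1.911, 2.493, 0.0]
ft_force: [-0.4, 0.3, -1.8]
width: 15.1
grasp_force: 30.0
```

```bash
python3 - <<'E'
from h import *
import pickle
o=st(); print(o["moment"]); d=cam("scene"); pickle.dump(d,open("s4.pkl","wb"))
g=cv2.cvtColor(d["color"],cv2.COLOR_BGR2GRAY); s=pickle.load(open("scene0.pkl","rb")); g0=cv2.cvtColor(s["color"],cv2.COLOR_BGR2GRAY)
def proj(X): return cv2.projectPoints(np.array(X,float).reshape(-1,3),d["rvec"],d["t"],np.array([[d["f"],0,d["cx"]],[0,d["f"],d["cy"]],[0,0,1.]]),np.array([d["k1"],0,0,0,0.]))[0].reshape(-1,2).round(2)
p=o["ee_pos"]
for z in(76,86,100): print(z,proj([603,39,z]),proj([604,39,z]),proj([603,40,z]))
u,v=proj([603,39,76])[0].astype(int)
np.set_printoptions(linewidth=150)
print(u-10,v-16); print(g[v-16:v+8,u-10:u+11]); print(v-6); print(g0[v-6:v+8,u-10:u+11])
cv2.imwrite("pics/s4.png",cv2.resize(d["color"][v-40:v+30,u-45:u+45],None,fx=8,fy=8,interpolation=cv2.INTER_CUBIC))
E
```

```text
t 13.63 p [602.8  39.6 138.4] yawY 15.05 z [ 3.e-04  0.e+00 -1.e+00] F [-0.4  0.3 -1.8] w 15.1 g 30.0 q [ 0.05  0.5   1.73 -0.    0.91 -0.22]
[-0.01563486 -0.11511004  0.01358677]
76 [[275.31 229.96]] [[275.01 230.11]] [[275.52 230.21]]
86 [[275.45 227.64]] [[275.14 227.79]] [[275.66 227.89]]
100 [[275.65 224.33]] [[275.33 224.48]] [[275.86 224.58]]
265 213
[[ 35  47  30  50  45  40  44  42  33  45  32  37  33  55  61  18  16  29  34  43  48]
 [ 38  39  41  50  42  31  37  40  30  40  37  46  33  61  88 127  29  42  22  36  36]
 [ 42  41  36  45  45  64  31  31  40  40  39  33  24  52 108 220 162 169 151 138  57]
 [ 42  39  46  44  44 135  89  16  32  35  41  45  30  48 150 241 231 220 249 247 188]
 [ 42  39  58  53  37 178 205 127  22  31  25  40  23 100 217 233 227 173 255 254 255]
 [ 45  47  51  49  43 129 235 223 175  47  22  29  12 169 241 234 210 145 254 249 254]
 [ 52  49  53  55  42  37 127 207 244 183  86  19  79 221 240 206 134 147 254 248 252]
 [ 52  56  49  47  41  48 146 100 164 221 130 107 152 230 199 118 138 244 254 252 248]
 [ 53  52  51  45  50 136 193 114  66 101 10
[... 1871 characters left out ...]
75]
 [189 184 175 172 177 185 111  65  60  73  71  69  60  51 102 160 177 175 176 173 174]
 [185 175 180 177 176 185  94  50  60  66  60  62  63  53  78 164 176 173 173 174 171]
 [181 180 173 179 180 183 134  62  52  75  80  77  54  48  78 171 180 174 180 176 179]
 [177 181 177 177 173 180 172 128 115 187 182 185 137  66 132 180 177 172 173 178 186]
 [185 182 182 180 175 181 180 175 172 234 228 229 193 136 177 176 174 175 174 184 159]
 [152 176 185 184 183 177 178 174 178 185 178 180 168 181 178 179 174 175 179 177  67]
 [ 75 124 159 173 186 184 179 176 178 177 175 175 173 174 171 176 181 179 176 119  52]
 [ 59  51  72 124 155 176 188 180 178 174 179 177 177 176 176 174 177 189 132  51  58]]
```

View pics/s4.png

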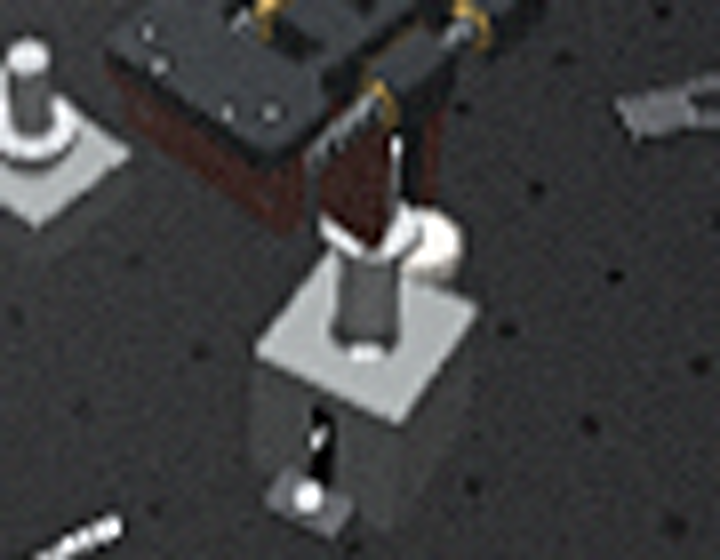

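The post hangs centred over the bore: rod centre column 275.5, bore 275.2. The foot is about 8 mm above the rim. Lowering gently.

Emit:
servo_tool --steps '[[[0.0003, -0.0002, -0.003], [0, 0, 0], -1], [[0, 0, -0.002], [0, 0, 0], -1], [[0, 0, -0.0015], [0, 0, 0], -1], [[0, 0, -0.0015], [0, 0, 0], -1], [[0, 0, -0.0015], [0, 0, 0], -1], [[0, 0, -0.0015], [0, 0, 0], -1], [[0, 0, -0.0015], [0, 0, 0], -1], [[0, 0, -0.0015], [0, 0, 0], -1]]'

```text
t: 14.35
ee_pos: [603.0, 39.3, 124.0]
orientation: [-1.912, -2.493, -0.0]
ft_force: [0.4, 0.6, -1.5]
width: 14.7
grasp_force: 30.0
```

```bash
python3 -c "
from h import *;o=st();print(o['moment'])"
```

```text
t 14.35 p [603.   39.3 124. ] yawY 15.04 z [ 0.  0. -1.] F [ 0.4  0.6 -1.5] w 14.7 g 30.0 q [ 0.05  0.52  1.74  0.    0.88 -0.22]
[ 0.14239077 -0.13950938 -0.07353488]
```

Emit:
servo_tool --steps '[[[0, 0, -0.002], [0, 0, 0], -1], [[0, 0, -0.002], [0, 0, 0], -1], [[0, 0, -0.002], [0, 0, 0], -1], [[0, 0, -0.002], [0, 0, 0], -1], [[0, 0, -0.002], [0, 0, 0], -1], [[0, 0, -0.002], [0, 0, 0], -1], [[0, 0, -0.001], [0, 0, 0], -1], [[0, 0, -0.001], [0, 0, 0], -1]]'

```text
t: 15.02
ee_pos: [603.0, 39.2, 110.2]
orientation: [-1.912, -2.493, 0.0]
ft_force: [-1.4, -0.1, 2.1]
width: 14.9
grasp_force: 30.0
```

Emit:
servo_tool --steps '[[[0, 0, -0.001], [0, 0, 0], -1], [[0, 0, -0.0015], [0, 0, 0], -1], [[0, 0, -0.0015], [0, 0, 0], -1], [[0, 0, -0.0015], [0, 0, 0], -1], [[0, 0, -0.0015], [0, 0, 0], -1], [[0, 0, -0.001], [0, 0, 0], -1], [[0, 0, -0.001], [0, 0, 0], -1], [[0, 0, -0.001], [0, 0, 0], -1]]'

```text
t: 15.68
ee_pos: [603.1, 39.2, 100.3]
orientation: [1.912, 2.493, 0.0]
ft_force: [-2.2, 0.9, 4.2]
width: 14.6
grasp_force: 30.0
```

```bash
python3 -c "
from h import *;o=st();print(o['moment'])"
```

```text
t 15.68 p [603.1  39.2 100.3] yawY 15.04 z [ 2.e-04 -0.e+00 -1.e+00] F [-2.2  0.9  4.2] w 14.6 g 30.0 q [ 0.05  0.55  1.75 -0.    0.84 -0.22]
[ 0.05089352  0.25344711 -0.01173662]
```

Emit:
servo_tool --steps '[[[-0.0003, 0, -0.001], [0, 0, 0], -1], [[0, 0, -0.0015], [0, 0, 0], -1], [[0, 0, -0.0015], [0, 0, 0], -1], [[0, 0, -0.0015], [0, 0, 0], -1], [[0, 0, -0.0015], [0, 0, 0], -1], [[0, 0, -0.0015], [0, 0, 0], -1], [[0, 0, -0.001], [0, 0, 0], -1], [[0, 0, -0.001], [0, 0, 0], -1]]'

```text
t: 16.35
ee_pos: [603.0, 39.2, 90.1]
orientation: [1.911, 2.493, 0.001]
ft_force: [-1.6, 0.8, 7.8]
width: 15.1
grasp_force: 30.0
```

Emit:
servo_tool --steps '[[[0, 0, -0.0005], [0, 0, 0], -1], [[0, 0, -0.0005], [0, 0, 0], -1], [[0, 0, -0.0005], [0, 0, 0], -1], [[0, 0, -0.0005], [0, 0, 0], -1], [[0, 0, 0], [0, 0, 0], -1], [[0, 0, 0], [0, 0, 0], -1], [[0, 0, 0], [0, 0, 0], -1], [[0, 0, 0], [0, 0, 0], -1]]'

```text
t: 17.02
ee_pos: [603.0, 39.2, 88.2]
orientation: [1.911, 2.492, 0.001]
ft_force: [-1.6, 0.7, 6.8]
width: 14.6
grasp_force: 30.0
```

Emit:
servo_tool --steps '[[[0, 0, -0.0003], [0, 0, 0], -1], [[0, 0, -0.0003], [0, 0, 0], -1], [[0, 0, -0.0003], [0, 0, 0], -1], [[0, 0, -0.0003], [0, 0, 0], -1], [[0, 0, -0.0003], [0, 0, 0], -1], [[0, 0, 0], [0, 0, 0], -1], [[0, 0, 0], [0, 0, 0], -1], [[0, 0, 0], [0, 0, 0], -1]]'

```text
t: 17.68
ee_pos: [603.1, 39.2, 86.7]
orientation: [1.911, 2.492, 0.001]
ft_force: [-1.2, 0.9, 7.9]
width: 15.0
grasp_force: 30.0
```

Emit:
servo_tool --steps '[[[0, 0, -0.0003], [0, 0, 0], -1], [[0, 0, -0.0003], [0, 0, 0], -1], [[0, 0, -0.0003], [0, 0, 0], -1], [[0, 0, 0], [0, 0, 0], -1], [[0, 0, 0], [0, 0, 0], -1], [[0, 0, 0], [0, 0, 0], -1], [[0, 0, 0], [0, 0, 0], -1], [[0, 0, 0], [0, 0, 0], -1]]'

```text
t: 18.35
ee_pos: [603.1, 39.3, 86.6]
orientation: [1.911, 2.492, 0.001]
ft_force: [-5.4, 0.0, 15.9]
width: 14.5
grasp_force: 30.0
```

Emit:
servo_tool --steps '[[[-0.0002, 0, -0.0002], [0, 0, 0], -1], [[0, 0, -0.0002], [0, 0, 0], -1], [[0, 0, 0], [0, 0, 0], -1], [[0, 0, 0], [0, 0, 0], -1], [[0, 0, 0], [0, 0, 0], -1], [[0, 0, 0], [0, 0, 0], -1], [[0, 0, 0], [0, 0, 0], -1], [[0, 0, 0], [0, 0, 0], -1]]'

```text
t: 19.02
ee_pos: [603.1, 39.3, 86.6]
orientation: [1.911, 2.492, 0.001]
ft_force: [-5.4, 0.2, 18.3]
width: 14.8
grasp_force: 30.0
```

```bash
python3 - <<'E'
from h import *
o=st(); print(o["moment"]); d=cam("scene"); st()
P=cloud(d); m=np.hypot(P[...,0]-603,P[...,1]-39)<22; q=P[m&(P[...,2]>65)&(P[...,2]<100)]; print(np.histogram(q[:,2],bins=np.arange(65,101,3))[0])
m=np.hypot(P[...,0]-643.5,P[...,1]+124.5)<24; q=P[m&(P[...,2]>40)&(P[...,2]<96)]; print(np.histogram(q[:,2],bins=np.arange(40,96,4))[0])
cv2.imwrite("pics/s5.png",cv2.resize(d["color"][150:290,200:390],None,fx=4,fy=4,interpolation=cv2.INTER_CUBIC))
E
```

```text
t 19.02 p [603.1  39.3  86.6] yawY 15.04 z [ 0.0014  0.     -1.    ] F [-5.4  0.2 18.3] w 14.8 g 30.0 q [ 0.05  0.57  1.76 -0.    0.81 -0.22]
[ 0.0192378   0.94555905 -0.06283871]
t 19.07 p [603.1  39.2  86.6] yawY 15.04 z [ 0.0016 -0.     -1.    ] F [-5.2  1.  17.4] w 14.6 g 30.0 q [ 0.05  0.57  1.76 -0.    0.81 -0.22]
[ 0  0  5 33 22 26  6  5  9 10  9]
[ 4 18 37  5  7  6  4  6  4  5  6 15  0]
```

View pics/s5.png

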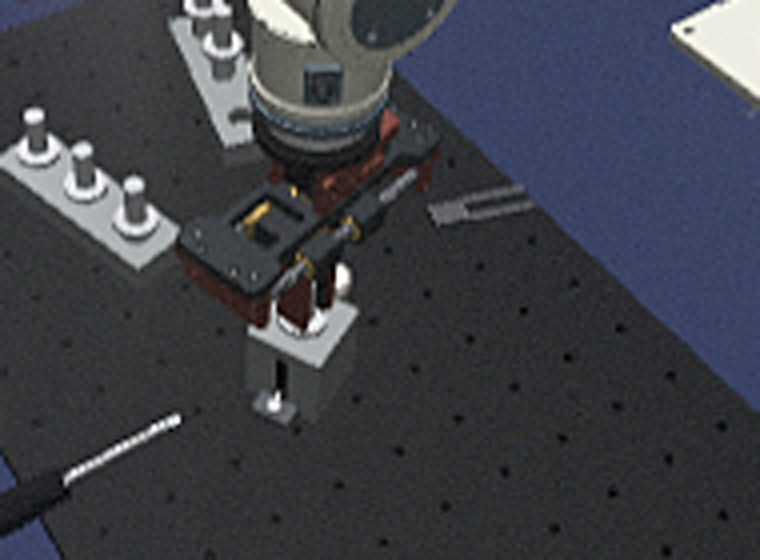

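The collar rests on the holder's top (crop ~(305,325)), and all three short posts stand in line in their row. I'll add a little push for margin.

Emit:
servo_tool --steps '[[[0, 0, -0.0002], [0, 0, 0], -1], [[0, 0, -0.0002], [0, 0, 0], -1], [[0, 0, 0], [0, 0, 0], -1], [[0, 0, 0], [0, 0, 0], -1], [[0, 0, 0], [0, 0, 0], -1], [[0, 0, 0], [0, 0, 0], -1], [[0, 0, 0], [0, 0, 0], -1], [[0, 0, 0], [0, 0, 0], -1]]'

```text
t: 19.73
ee_pos: [603.1, 39.2, 86.6]
orientation: [1.911, 2.492, 0.001]
ft_force: [-6.2, -0.2, 22.2]
width: 14.9
grasp_force: 30.0
```

```bash
python3 -c "
from workcell import close_job
print(close_job())"
```

```text
the job is handed in; nothing more can be done
None
```

I stood the short post in the free hole of the short row and let go of it. I then pressed the long post down until its collar sat on the holder's rim, and handed the job in at 19.7 s, still holding it there with about 22 N; the last pictures I took showed nothing else disturbed.

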